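# Roll down the arched panel on its free carriage and bring it to the pointer

### The arm

A 6-joint arm with a two-finger parallel gripper is mounted at the origin on the work surface. World frame = base frame: x ahead of the robot, y to its left, z up, the work surface at z = 0. Lengths are in m, angles in rad, forces in N, time in s.
With the tool pointing down it reaches from about 0.275 to 0.825 m from the base axis. Payload 5.2 kg.
Tool frame: the origin (TCP) lies at the very end of the fingers, on their centre line; the grasp point (between the pads) lies 19 mm behind it (grip_depth is the distance from the TCP to the grasp point, in m); z points along the fingers, y is the line along which they close (so a half turn about z gives the same grasp; the last joint's range is limited). The gripper opens to 93 mm and grips with 3 to 60 N. Pads are 15 mm wide; open, the fingers measure 128 mm over their backs; the gripper's body (75 mm by 188 mm) begins 65 mm behind the grasp point.
Start: joints at [-1.52, 0.259, 1.535, -0, 1.348, -0.203], TCP at [0.138, -0.532, 0.219] pointing down, gripper open.
Joint ranges: [-3.14, 3.14], [-0.91, 2.08], [0.19, 2.58], [-1.22, 4.36], [0.22, 2.71], [-3.12, 3.12]. Speed limits (rad/s): [2.57, 2.57, 3.14, 3.14, 3.14, 3.14].

### API

Orientations are given as a unit quaternion [x, y, z, w].
In Python, from bench import * gives the robot as it stands. The module is installed in compiled form; this text tells all that it offers.
- The arm moves only by the tool servo_tool, never from a script. Its argument "steps" is a list of rows, each a list of 2 entries, a list of its own where there are three numbers: the shift along the tool's x, y, z normalised to -1 to 1, where 1 is 40 mm, then the turn about the tool's z normalised to -1 to 1, where 1 is 5 degrees. In form: [[[tx, ty, tz], roll], ...]. A call has 1 to 10 rows; each row shifts and turns the commanded pose from where the row before left it, along the tool's axes as they then stand; what a row does not reach is not made up. A row lasts 1/12 s, in which the tool goes at most 41.7 mm and 7.16 degrees, less where a joint would pass 70% of its speed; a pose out of reach is approached as far as the arm can. A call with a number of a shift or a turn outside -1 to 1 is refused whole. A call with a gripper value outside its range is refused whole. "claw" is the opening, from 0 (shut) to 1 (fully open), set as the call begins (left out, the last holds). The fingers move at their own pace and stop on an object; "newtons" is the grip in N (left out, the last holds). Time passes only in rows, so rows that do not move let the fingers close. It gives the time, the measured TCP pose, the force, the opening and the grip force at its end, in the units of the state.
- read_state(): the state, without advancing time (a new reading comes with each control period).
- read_camera(name): name is "scene" or "top"; returns (picture, depth): 400x640x3 uint8, red, green, blue; 400x640 float32, m along the optical axis (not along the pixel's ray), 0 where there is no reading.
- camera_info(name): a dict with "intrinsics" (3x3 intrinsics, pixels), "eye" and "attitude" of the camera in the world. Camera axes: x right, y up, looking along -z (the intrinsics and any distortion apply to the point x, -y, -z); pixel columns grow to the right and rows downward; lengths in m; the calibration is good to about 2 mm. A picture is of the moment at which its call begins. camera_info takes no time and is no camera call.
- finish_job(): hands the job in; it is judged then, once.
Trained networks look in the newest picture that a camera, given by its name, has taken for a name from the list of things; names that differ only in an ending like _2 or _b are one class to them, and where a whole thing is asked for, a point or a joint stands for the part that bears it (a point fixed in the world has none). Each returns a list of dicts, best first, with "score" (0 to 1); they miss things now and then, are a little off and sometimes report something else, mostly with a low value. They report only what shows in the picture. A call takes as long as a camera call. They do not tell look-alikes from the thing itself.
- regions_of(camera, name): "region" (400x640 bool, what is visible of it) and "pixel" ([column, row] in pixels, amid what is visible of it).
The state is a dict: "time_s": time; "joint_positions": joint angles; "qvel": joint speeds; "joint_efforts": joint torques, N m; "position": TCP position; "tool_rot": TCP orientation; "force": force on the tool from outside, world axes, zero at the start; "moment": the same for the moment, N m; "gripper_width": finger opening in m; "gripper_force": force on a finger pad.
Only numpy, scipy, OpenCV 4.12 (cv2) and the standard library are available. Lean on these libraries where they do the work, as an engineer would, in place of code of your own. Each camera call takes 0.05 s, during which the arm holds its last target. There are 200 camera calls.

### The job

Take the roller from its stand and press its wheel onto the right half of the arched panel, outside the right inlaid strip; the carriage rolls freely and has no brake, so the slope under the wheel drives it. Keeping a steady pressure of about 7 N (4 to 10 N) and never letting the carriage run with the wheel off it or touch the end blocks, roll over the crown to outside the left strip and so bring the carriage to the brass pointer, then keep pressing on the crown with the carriage balanced at the pointer for five seconds. Finally lift the roller well clear, leaving the carriage at rest at the pointer, and finish while holding the roller in the air; do not touch the rig with the gripper, and leave the other things on the bench alone.

Things in the scene. Friction and masses are not known exactly. Their poses are not given: they have to be found in the camera images.
- rig: Steel base 130 x 660 x 18 mm, fixed on the bench, with two round rails along its own y axis and a grey end block (62 mm high) at each end. Origin: centre of its underside. x points away from the robot, y to the robot's left along the rails, z up; yawed up to 0.12 rad.
- carriage (a joint): Position in m of the carriage along the rig's +y (robot's left); 0 = middle of the rails, end stops at -0.19 and +0.19. It starts at rest at the right, -0.13 to -0.10. All that rolls (carriage, platen, panel) weighs nominally 3.0 kg (2.4 to 3.7); friction about 0.1 N plus 0.4 N per m/s; no brake, no centring spring.
- platen (a joint): How far in m the sprung platen with the panel is pressed down; 0 at rest, 0.05 at the bottom stop. Spring 300 N/m (damper 18 N s/m), so 7 N is 0.023, 4 N 0.013, 10 N 0.033. It moves only vertically on the carriage.
- panel: Arched light-wood panel 110 mm (x) by 200 mm (y), fixed on the platen; its convex top is an arc of 450 mm radius about an axis along x, highest (crown) at y = 0, 30 mm above the origin; dark inlaid strips across it at y = +/-0.04. Origin: centre of the underside, on the rig's centre line, 136 mm above the bench at rest; its y in the rig is joint carriage. Axes as the rig's.
- crown (a point): Middle of the panel's crown, on its surface, 166 mm above the bench at rest. Pressing with N newtons at distance s (m, wheel axle minus crown, along the rig's y) pushes the carriage with about N*s/0.47 newtons towards -s: wheel on the right half drives it left and the reverse (wheel drag is negligible); balance on the crown is unstable, time constant about 0.45 s.
- post: Station pointer, fixed: upright steel post 162 mm high on a round foot of 44 mm, 105 mm beyond the rig's centre line, with a brass finger (16 mm thick, then 8) at 150 mm height reaching 40 mm towards the rig; yawed like the rig. Origin: centre of its underside. The carriage is at the pointer when the crown has the same y along the rails as the post.
- stand: Dark wooden stand 90 x 90 x 60 mm, fixed; the roller hangs upright in it by its shoulder plate. Origin: centre of its underside. Keep the fingertips just above the shoulder plate to clear its lips.
- roller: Hand roller, 0.27 kg: rubber wheel of 40 mm diameter, 38 mm wide, axle along the tool's x, so it rolls along y; steel fork; level shoulder plate 70 (x) x 64 (y) mm, its top 58 mm above the wheel's bottom; upright wooden handle block 36 (x) x 30 (y) mm from 58 to 118 mm. Origin: lowest point of the wheel, 5 mm above the bench in the stand; z up. Yawed as the stand, up to 0.3 rad.
- axle (a point): Centre of the roller's wheel, 20 mm above the roller's origin.
- grip (a point): Point in the handle block at the height to grip, 82 mm above the roller's origin.
- varnish_tin: Bystander: metal tin of 72 mm diameter, 85 mm high.
- graining_brush: Bystander: brush with a dark wooden handle, lying.
- tape_roll: Bystander: roll of tape of 90 mm diameter, 25 mm high, lying flat.
- sanding_block: Bystander: cork block 65 x 100 x 30 mm.
- offcut: Bystander: wooden board 90 x 170 x 18 mm.
Things that resemble listed ones, but are neither listed nor needed, are in the scene too. Leave any red look-alike of the roller alone. What is shaped like the post but orange is not meant.

How it is judged:
On the way, in this order (a step that is already met when the one before it is completed fails the run):
1. the roller presses with 4 to 10 N on the panel's right part, more than 40 mm right of the crown (y of axle in the frame of panel below -0.04 m and contact force between roller and panel above 2 N and value of joint platen between 0.0133 and 0.0333 m), for 0.1 s.
2. it has rolled over the crown and presses with 4 to 10 N more than 40 mm left of it (y of axle in the frame of panel above 0.04 m and contact force between roller and panel above 2 N and value of joint platen between 0.0133 and 0.0333 m), for 0.1 s.
3. the roller presses with 4 to 10 N within 40 mm of the crown and the carriage stays within 30 mm of the pointer, for 4 s (y of axle in the frame of panel between -0.04 and 0.04 m and contact force between roller and panel above 1 N and value of joint platen between 0.0133 and 0.0333 m and y of crown in the frame of post between -0.03 and 0.03 m), for 4 s.
At the end, for the whole second after the job is handed in: The carriage is at rest (under 20 mm/s) with the crown within 35 mm of the pointer along the rails, the platen is up, and the gripper holds the roller in the air with the wheel's bottom at least 20 mm above the crown, touching neither rig nor stand (y of crown in the frame of post between -0.035 and 0.035 m and velocity of joint carriage between -0.02 and 0.02 m/s and z of roller in the frame of panel above 0.05 m and contact force between the fingers and roller above 1 N and contact force between roller and rig below 0.1 N and contact force between roller and stand below 0.1 N and value of joint platen below 0.008 m); the arm keeps its last pose, push and grip.
It fails at once if the carriage comes to an end block (value of joint carriage above 0.183 m or value of joint carriage below -0.183 m).
It fails at once if the panel is pressed with more than 13 N (platen near its bottom stop) (value of joint platen above 0.0433 m).
It fails at once if the carriage runs (over 60 mm/s) with less than 2 N of pressure on the panel ((velocity of joint carriage above 0.06 m/s or velocity of joint carriage below -0.06 m/s) and value of joint platen below 0.0067 m).
It fails at once if the arm or gripper touches the rig or what it carries (contact force between any of the arm, the fingers and rig above 1 N).
It fails at once if a bystander is moved more than 30 mm (distance of any of varnish_tin, graining_brush, tape_roll, sanding_block, offcut from where it was at the start of the episode above 0.03 m).
It also fails if it takes over 51 s, if anything falls off the work surface, if the arm or the gripper's body presses on something with over 40 N, if the wrist force passes 120 N, or if a joint passes its speed limit or range.

## Working session

There is one attempt and no reset: what is moved stays moved. The work goes in short steps, Python scripts to look and compute and a tool call to move; the robot and the scene stay as the last step left them, time stands still between calls to the robot, and variables do not carry over. Pictures are saved under pics/ and viewed, at most 10 in all, crops included, and the job is handed in when it is done.

Besides the shell and the picture viewer there is one more tool, called after "Request:" by a JSON object that holds its "name" and its "arguments". servo_tool: Moves the arm, as the interface text tells. Scaled input: -1 to 1 covers 40 mm each way for a shift and 5 degrees each way for a turn. Its arguments: {"type":"object","properties":{"steps":{"type":"array"},"claw":{"type":"number"},"newtons":{"type":"number"}},"required":["steps"]}

```bash
mkdir -p pics; cat > h.py <<'E'
from bench import *
import numpy as np, cv2
from scipy.spatial.transform import Rotation as R
def rot(a):
    a=np.array(a,float); return a if a.shape==(3,3) else R.from_quat(a).as_matrix()
def cloud(cam,depth):
    i=camera_info(cam);K=np.array(i['intrinsics']);v,u=np.mgrid[0:400,0:640]
    p=np.stack([(u-K[0,2])/K[0,0]*depth,-(v-K[1,2])/K[1,1]*depth,-depth],-1)
    return p@rot(i['attitude']).T+np.array(i['eye'])
E
python3 - <<'E'
from h import *
print(read_state())
for c in('scene','top'):
    print(camera_info(c)); im,d=read_camera(c); cv2.imwrite(f'pics/{c}0.png',im[:,:,::-1]); np.savez(f'{c}0.npz',im=im,d=d)
    P=cloud(c,d)
    for n in('roller','post','panel','stand','rig'):
        for r in regions_of(c,n):
            q=P[r['region']&(d>0)]; print(c,n,round(r['score'],2),np.round(r['pixel']),r['region'].sum(),np.median(q,0).round(3),q.max(0).round(3),q.min(0).round(3))
E
```

```text
{'time_s': 0.0, 'joint_positions': array([-1.51981838e+00,  2.59363524e-01,  1.53608594e+00, -3.30963165e-05,
        1.34799149e+00, -2.02792574e-01]), 'qvel': array([ 3.75895230e-04,  4.99133196e-05, -5.81603922e-04, -1.12428397e-03,
       -3.83434754e-04,  1.13149241e-03]), 'joint_efforts': array([ 2.58409818e-04, -4.37302279e+01, -2.84002537e+01,  7.15529546e-02,
        4.16648935e-02, -1.60782297e-04]), 'position': array([ 0.13806686, -0.53181972,  0.21780552]), 'tool_rot': array([ 9.91959971e-01,  1.26548650e-01,  5.39933261e-05, -9.22715018e-04]), 'force': array([ 0.53218613,  0.74062304, -0.39478243]), 'moment': array([0.02967206, 0.05187349, 0.01939297]), 'gripper_force': 0.0, 'gripper_width': 0.09285688181333075}
{'intrinsics': array([[402.59140799,   0.        , 315.60409945],
       [  0.        , 402.59140799, 205.30858366],
       [  0.        ,   0.        ,   1.        ]]), 'eye': array([ 1.16118359, -0.48765987,  0.89735404]), 'attitude': array([0.35146757, 0.17491737, 0.40573693, 0.82537992])}
scene roller 0.89 [228. 230.] 577 [ 0.409 -0.22   0.065] [ 0.435 -0.153
[... 1408 characters left out ...]
1  0.064 -0.001]
top panel 0.68 [354. 165.] 2267 [ 0.6   -0.103  0.164] [0.665 0.    0.176] [ 0.539 -0.206  0.132]
top stand 0.64 [374. 232.] 307 [ 0.393 -0.186  0.058] [ 0.444 -0.161  0.069] [ 0.344 -0.256 -0.005]
top stand 0.58 [269. 224.] 594 [0.422 0.159 0.031] [0.459 0.211 0.04 ] [ 0.383  0.109 -0.005]
top stand 0.53 [353. 164.] 2392 [ 0.6   -0.103  0.163] [0.691 0.    0.176] [ 0.537 -0.229 -0.007]
top stand 0.45 [384. 230.] 438 [ 0.394 -0.207  0.066] [ 0.43  -0.174  0.131] [ 0.355 -0.249  0.002]
top stand 0.31 [444. 256.] 1433 [ 0.3   -0.416  0.019] [ 0.367 -0.324  0.028] [ 0.229 -0.513 -0.006]
top rig 0.85 [314. 171.] 7728 [0.585 0.016 0.04 ] [0.682 0.354 0.176] [ 0.497 -0.305 -0.006]
```

View pics/scene0.png

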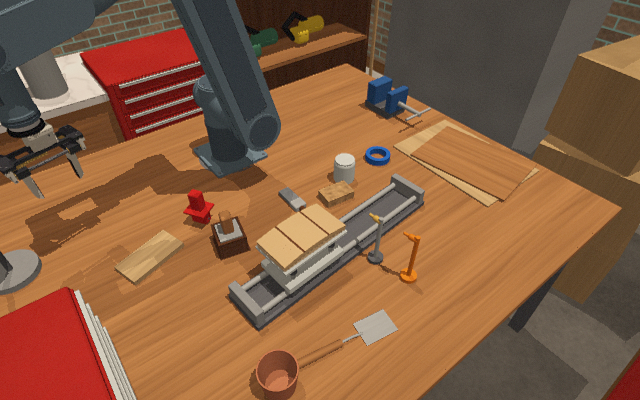

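View pics/top0.png

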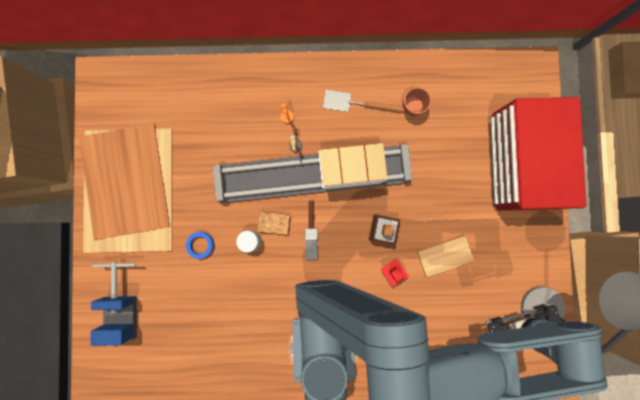

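```bash
cat > m.py <<'E'
from h import *
def rect(P,m):
    q=P[m]; r=cv2.minAreaRect(q[:,:2].astype(np.float32)); return np.round(r[0],4),np.round(r[1],4),round(r[2],2),len(q),np.median(q,0).round(4)
E
python3 - <<'E'
from m import *
for c in('scene','top'):
    z=np.load(c+'0.npz');d=z['d'];im=z['im'].astype(int);P=cloud(c,d);X,Y,Z=np.moveaxis(P,-1,0);ok=d>0
    box=lambda a,b,e,f,g,h:ok&(X>a)&(X<b)&(Y>e)&(Y<f)&(Z>g)&(Z<h)
    print(c,'handle',rect(P,box(.34,.46,-.27,-.14,.11,.14)))
    print('plate',rect(P,box(.34,.46,-.27,-.14,.055,.075)),)
    m=box(.5,.71,-.26,.05,.13,.19); print('panel',rect(P,m))
    # dark strips
    g=im.sum(2); s=m&(g<np.median(g[m])*0.75); print('strips n',s.sum())
    print('railblocks',rect(P,box(.48,.75,.28,.4,.05,.075)),rect(P,box(.48,.75,-.4,-.27,.05,.075)))
    print('post',rect(P,box(.56,.72,.03,.2,.13,.19)),rect(P,box(.66,.72,.03,.13,.06,.13)), 'orange',rect(P,box(.72,.85,.05,.2,.06,.13)))
    print('foot',rect(P,box(.66,.74,.03,.13,.004,.02)))
    q=P[m]; 
    # fit: yaw, crown
    from scipy.optimize import least_squares
a=np.load('scene0.npz')['im'][185:290,170:440,::-1]; b=np.load('top0.npz')['im'][100:290,270:430,::-1]
a=cv2.resize(a,None,fx=2.9,fy=2.9,interpolation=2);b=cv2.resize(b,None,fx=1.55,fy=1.55,interpolation=2)
o=np.zeros((a.shape[0]+b.shape[0],max(a.shape[1],b.shape[1]),3),np.uint8);o[:a.shape[0],:a.shape[1]]=a;o[a.shape[0]:,:b.shape[1]]=b
cv2.imwrite('pics/crop.png',o); print(o.shape)
E
```

```text
scene handle (array([ 0.397 , -0.2162]), array([0.03  , 0.0366]), 79.7, 130, array([ 0.4013, -0.217 ,  0.1211]))
plate (array([ 0.3953, -0.2157]), array([0.0797, 0.0935]), 77.51, 524, array([ 0.4115, -0.2251,  0.0613]))
panel (array([ 0.6042, -0.1064]), array([0.1202, 0.2068]), 3.89, 3485, array([ 0.6174, -0.1215,  0.1607]))
strips n 704
railblocks (array([0.565 , 0.3346]), array([0.1198, 0.0263]), 5.51, 264, array([0.5703, 0.3317, 0.0604])) (array([ 0.6186, -0.291 ]), array([0.121 , 0.0244]), 4.54, 471, array([ 0.6232, -0.2919,  0.061 ]))
post (array([0.6763, 0.0772]), array([0.0435, 0.0151]), 1.8, 105, array([0.6877, 0.0768, 0.1539])) (array([0.6935, 0.0772]), array([0.0117, 0.008 ]), 35.54, 81, array([0.6946, 0.0766, 0.0956])) orange (array([0.794 , 0.1038]), array([0.0115, 0.0077]), 31.14, 87, array([0.7947, 0.1024, 0.0967]))
foot (array([0.7035, 0.0682]), array([0.0398, 0.0767]), 44.93, 156, array([0.696 , 0.0761, 0.0114]))
top handle (array([ 0.3937, -0.2124]), array([0.0299, 0.0353]), 79.31, 107, array([ 0.3949, -0.2122,  0.1237]))
plate (array([ 0.3935, -0.2129]), array([0.0813, 0.0897]), 77.48, 497, array([ 0.3944, -0.2072,  0.0626]))
panel (array([ 0.6004, -0.1029]), array([0.1206, 0.2043]), 5.0, 2462, array([ 0.5973, -0.1014,  0.1631]))
strips n 113
railblocks (array([0.5623, 0.3385]), array([0.1199, 0.0481]), 18.4, 289, array([0.5609, 0.3372, 0.0631])) (array([ 0.6161, -0.2873]), array([0.1192, 0.0256]), 5.0, 282, array([ 0.6167, -0.2864,  0.0625]))
post (array([0.6724, 0.0819]), array([0.0435, 0.0153]), 9.51, 60, array([0.6757, 0.0827, 0.1565])) (array([0.6881, 0.0777]), array([0., 0.]), 0.0, 1, array([0.6881, 0.0777, 0.0863])) orange (array([0.7889, 0.104 ]), array([0.0033, 0.    ]), 178.72, 2, array([0.7889, 0.104 , 0.0626]))
foot (array([0.7001, 0.082 ]), array([0.097 , 0.0793]), 89.08, 171, array([0.6929, 0.0745, 0.0088]))
(598, 783, 3)
```

View pics/crop.png

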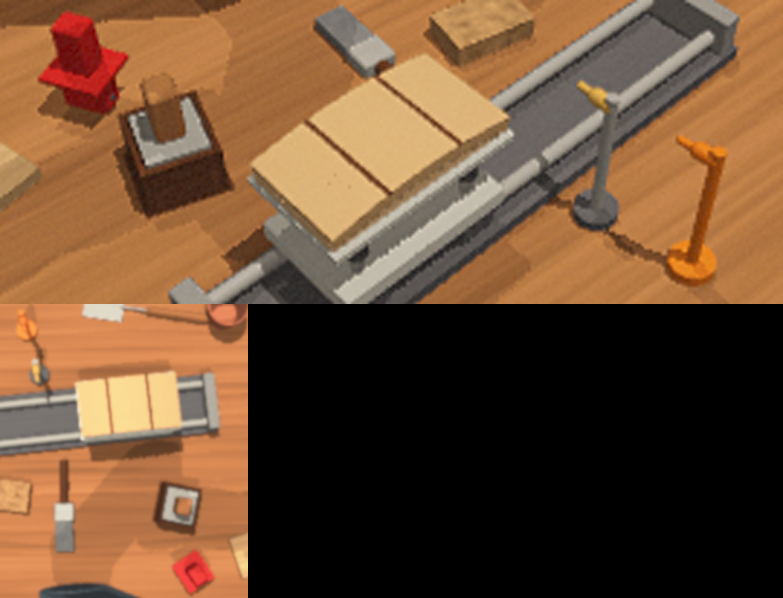

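Candidates for the roller are the wood-and-steel one in the dark stand (scene 228,230; top 386,230) and the red one (scene 198,206). The first fits because it has a wooden handle and hangs in the stand. For the post, the grey one with the brass finger (scene 376,245) is meant, not the orange one (411,270). The crop confirms both.

Request:
{"name": "servo_tool", "arguments": {"steps": [[[0, 0, 0], 0.9], [[0, 0, 0], 0.9], [[0, 0, 0], 0.9], [[0, 0, 0], 0.9], [[0, 0, 0], 0.9], [[0, 0, 0], 0.8]], "claw": 1, "newtons": 40}}

```text
time_s: 1.1
position: [0.1381, -0.5324, 0.2187]
tool_rot: [0.994, -0.106, 0.0, 0.0]
force: [-0.1, -0.2, 0.9]
gripper_width: 0.0927
gripper_force: 0.0
```

Request:
{"name": "servo_tool", "arguments": {"steps": [[[0.46, -0.88, 0], 0], [[0.46, -0.88, 0], 0], [[0.46, -0.88, 0], 0], [[0.46, -0.88, 0], 0], [[0.46, -0.88, 0], 0], [[0.46, -0.88, 0], 0], [[0.46, -0.88, 0], 0], [[0.46, -0.88, 0], 0], [[0.46, -0.88, 0], 0], [[0.46, -0.88, 0], 0]]}}

```text
time_s: 1.93
position: [0.392, -0.2245, 0.219]
tool_rot: [0.995, -0.104, 0.0, 0.0]
force: [0.4, -0.5, -0.6]
gripper_width: 0.0931
gripper_force: 0.0
```

```bash
cat >> m.py <<'E'
YAW=0.0855; C0=np.array([.5905,.0237])
def toolyaw(s): 
    x=rot(s['tool_rot'])[:,0]; return np.arctan2(x[1],x[0])
def go(t,yaw=None):
    s=read_state(); M=rot(s['tool_rot']); d=(np.array(t)-s['position'])@M/.04
    print('t',s['time_s'],'pos',s['position'].round(4),'yaw',round(np.degrees(toolyaw(s)),2),'units',d.round(3),'F',s['force'].round(2),'w',round(s['gripper_width'],4),
     'turn', None if yaw is None else round((np.degrees(toolyaw(s))-yaw)/5,3))
E
python3 -c "
from m import *
go([.395,-.2145,.068],-12)"
```

```text
t 1.9333 pos [ 0.392  -0.2245  0.219 ] yaw -11.97 units [ 0.019 -0.262  3.775] F [ 0.41 -0.5  -0.62] w 0.0931 turn 0.006
```

Request:
{"name": "servo_tool", "arguments": {"steps": [[[0.02, -0.26, 0.3], 0], [[0, 0, 0.8], 0], [[0, 0, 0.8], 0], [[0, 0, 0.8], 0], [[0, 0, 0.6], 0], [[0, 0, 0.3], 0], [[0, 0, 0.18], 0], [[0, 0, 0], 0]]}}

```text
time_s: 2.6
position: [0.3933, -0.2155, 0.0663]
tool_rot: [0.995, -0.104, -0.001, -0.001]
force: [0.0, 0.3, 0.5]
gripper_width: 0.0929
gripper_force: 0.0
```

Request:
{"name": "servo_tool", "arguments": {"steps": [[[0, 0, 0], 0], [[0, 0, 0], 0], [[0, 0, 0], 0], [[0, 0, 0], 0], [[0, 0, 0], 0], [[0, 0, 0], 0]], "claw": 0, "newtons": 40}}

```text
time_s: 3.1
position: [0.3942, -0.2163, 0.0679]
tool_rot: [0.995, -0.104, 0.0, 0.0]
force: [-0.0, -0.4, -0.1]
gripper_width: 0.0574
gripper_force: 0.0
```

```bash
python3 -c "
from m import *
s=read_state();print(s['gripper_width'],s['gripper_force'])
go([.395,-.2145,.068],-12)"
```

```text
0.057391132849590624 0.0
t 3.1 pos [ 0.3942 -0.2163  0.0679] yaw -11.96 units [ 0.01  -0.049 -0.003] F [-0.02 -0.39 -0.14] w 0.0574 turn 0.008
```

Request:
{"name": "servo_tool", "arguments": {"steps": [[[0, 0, 0], 0], [[0, 0, 0], 0], [[0, 0, 0], 0], [[0, 0, 0], 0], [[0, 0, 0], 0], [[0, 0, 0], 0], [[0, 0, 0], 0]]}}

```text
time_s: 3.68
position: [0.3939, -0.2159, 0.0674]
tool_rot: [0.995, -0.104, -0.0, -0.0]
force: [0.1, 2.2, 1.9]
gripper_width: 0.0296
gripper_force: 40.0
```

Request:
{"name": "servo_tool", "arguments": {"steps": [[[0, 0, -0.3], 0], [[0, 0, -0.7], 0], [[0, 0, -0.8], 0], [[0, 0, -0.8], 0], [[0, 0, -0.8], 0], [[0, 0, -0.8], 0], [[0, 0, -0.8], 0], [[0, 0, -0.5], 0], [[0, 0, 0], 0]]}}

```text
time_s: 4.43
position: [0.3956, -0.2178, 0.2917]
tool_rot: [0.995, -0.104, 0.003, 0.003]
force: [0.1, -0.4, -2.4]
gripper_width: 0.03
gripper_force: 39.9
```

```bash
python3 - <<'E'
from m import *
yr=np.degrees(YAW); u=np.array([np.cos(YAW),np.sin(YAW)]);v=np.array([-u[1],u[0]])
print('hover xy',C0+v*(-.128-.055))
go(list(C0+v*(-.183))+[.27],yr)
for c in('scene','top'):
    im,d=read_camera(c); cv2.imwrite(f'pics/{c}1.png',im[:,:,::-1]); P=cloud(c,d); np.savez(f'{c}1.npz',im=im,d=d)
    s=read_state();q=P.reshape(-1,3);q=q[(abs(q[:,:2]-s['position'][:2])<.07).all(1)&(d.ravel()>0)]
    # roller parts below TCP
    r=q[(q[:,2]<s['position'][2]+.0)&(q[:,2]>s['position'][2]-.075)]; print(c,len(r),r.min(0).round(4) if len(r) else '',r.max(0).round(4) if len(r) else '',s['position'])
E
```

```text
hover xy [ 0.60612744 -0.15863152]
t 4.4333 pos [ 0.3956 -0.2178  0.2917] yaw -11.96 units [ 4.84  -2.539  0.564] F [ 0.06 -0.42 -2.4 ] w 0.03 turn -3.371
scene 450 [ 0.357  -0.2569  0.228 ] [ 0.4385 -0.1871  0.2889] [ 0.39474327 -0.21698015  0.2889024 ]
top 7 [ 0.3884 -0.1892  0.2784] [ 0.4161 -0.1824  0.2858] [ 0.39385144 -0.21615659  0.28691348]
```

View pics/scene1.png

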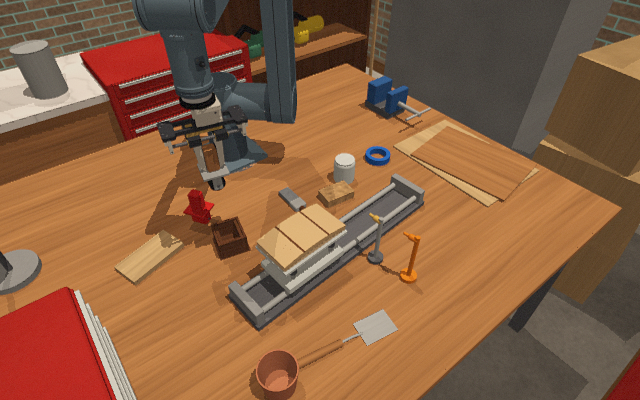

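Request:
{"name": "servo_tool", "arguments": {"steps": [[[0, 0, 0], -0.85], [[0, 0, 0], -0.85], [[0, 0, 0], -0.85], [[0, 0, 0], -0.82], [[0.4, -0.07, 0], 0], [[0.8, -0.15, 0], 0], [[0.8, -0.15, 0], 0], [[0.8, -0.15, 0], 0], [[0.8, -0.15, 0], 0], [[0.8, -0.15, 0], 0]]}}

```text
time_s: 5.37
position: [0.5668, -0.1674, 0.2839]
tool_rot: [0.999, 0.043, -0.002, -0.001]
force: [0.5, -0.7, -3.3]
gripper_width: 0.0301
gripper_force: 39.9
```

Request:
{"name": "servo_tool", "arguments": {"steps": [[[0.6, -0.1, 0], 0], [[0.4, -0.07, 0], 0], [[0, 0, 0.4], 0], [[0, 0, 0.4], 0], [[0, 0, 0], 0], [[0, 0, 0], 0]]}}

```text
time_s: 5.87
position: [0.6043, -0.1576, 0.2519]
tool_rot: [0.999, 0.043, -0.003, -0.002]
force: [1.2, 0.0, -2.8]
gripper_width: 0.0302
gripper_force: 39.9
```

```bash
cat >> m.py <<'E'
CS=np.array([.5918,.0218]); U=np.array([np.cos(YAW),np.sin(YAW)]); V=np.array([-U[1],U[0]])
def carr(im,d,off=CS):
    """panel y' in rig frame, from the light-wood far (x+) edge band, scene camera"""
    P=cloud('scene',d); xy=P[...,:2]-off; x=xy@U; y=xy@V; z=P[...,2]
    m=(d>0)&(x>.02)&(x<.066)&(z>.10)&(z<.19)&(im[...,0]>im[...,2]*1.25)&(im[...,0]>110)
    yy=y[m]; lo,hi=np.percentile(yy,[.5,99.5]); 
    g=im.astype(int).sum(2); f=m&(x<.055)
    return lo,hi,(lo+hi)/2,hi-lo,m.sum(), np.percentile(z[m],90)
def look():
    t=read_state()['time_s']; im,d=read_camera('scene'); r=carr(im,d); s=read_state(); w=(s['position'][:2]-C0)
    print('t',round(t,3),'c',round(r[2],4),'wid',round(r[3],4),'n',r[4],'ztop',round(r[5],4),'| now',round(s['time_s'],3),'w',round(w@V,4),'x',round(w@U,4),'z',s['position'][2].round(4),'F',round(s['force'][:2]@V,2),s['force'][2].round(2),'yaw',round(np.degrees(toolyaw(s)),2))
    return im,d
E
python3 - <<'E'
from m import *
for i in(0,1):
    z=np.load(f'scene{i}.npz');print(np.round(carr(z['im'],z['d']),4))
im,d=look()
cv2.imwrite('pics/s2.png',cv2.resize(im[120:340,180:450,::-1],None,fx=2.5,fy=2.5)); np.savez('s2.npz',im=im,d=d)
go([*(C0+V*-.183),.233],np.degrees(YAW))
E
```

```text
[-2.281e-01 -2.850e-02 -1.283e-01  1.996e-01  1.279e+03  1.655e-01]
[-2.282e-01 -2.910e-02 -1.286e-01  1.991e-01  1.275e+03  1.657e-01]
t 5.867 c -0.1283 wid 0.1995 n 1272 ztop 0.1656 | now 5.917 w -0.1823 x -0.001 z 0.2537 F -0.21 -3.86 yaw 4.88
t 5.9167 pos [ 0.605  -0.158   0.2537] yaw 4.88 units [0.028 0.018 0.517] F [-0.57 -0.26 -3.86] w 0.0297 turn -0.003
```

View pics/s2.png

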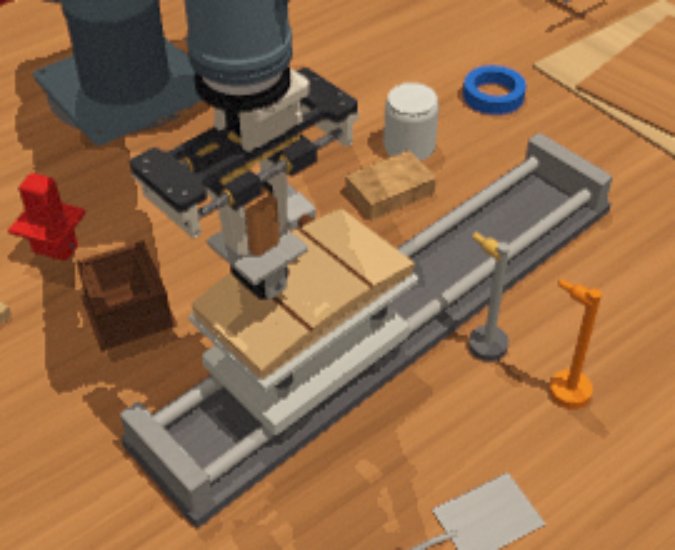

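```bash
python3 - <<'E'
from m import *
z=np.load('s2.npz');im,d=z['im'],z['d'];P=cloud('scene',d);xy=P[...,:2]-CS;x=xy@U;y=xy@V;Z=P[...,2]
m=(d>0)&(abs(y+.182)<.08)&(abs(x)<.06)&(Z>.236)&(Z<.2505)
for a in(0.1,.5,2):print('plate y',np.percentile(y[m],[a,100-a]).round(4),np.percentile(y[m],[a,100-a]).mean().round(4),'x',np.percentile(x[m],[a,100-a]).round(4),m.sum())
m=(d>0)&(abs(y+.182)<.08)&(abs(x)<.06)&(Z>.18)&(Z<.23);print('fork/wheel low z',Z[m].min(),np.percentile(y[m],[1,99]))
m=(d>0)&(abs(y+.182)<.08)&(abs(x)<.06)&(Z>.262)&(Z<.29)&(im[...,0]>im[...,2]*1.3)&(im[...,0]>70);print('handle y',np.percentile(y[m],[1,99]),m.sum())
E
```

```text
plate y [-0.2138 -0.1485] -0.1811 x [-0.0367  0.035 ] 370
plate y [-0.2133 -0.1493] -0.1813 x [-0.036   0.0338] 370
plate y [-0.2128 -0.1513] -0.182 x [-0.0328  0.0327] 370
fork/wheel low z 0.1913765167904634 [-0.200797   -0.16270205]
handle y [-0.21155651 -0.15336424] 164
```

```bash
cat > sim.py <<'E'
import numpy as np
def sim(rows,w,z,c,v,m,lag=.04,t0=0,p=0,verbose=1):
    """rows: (dy' mm, dz mm down+) per 1/12 s"""
    dt=1e-3; W,Z=w,z; out=[]; 
    for k,(dy,dz) in enumerate(rows):
        for i in range(83):
            W+=dy/83e3; Z-=dz/83e3; w+=(W-w)*dt/lag; z+=(Z-z)*dt/lag
            s=w-c; p=max(0,.206+.023-s*s/.94-z); N=300*p
            a=-N*s/.47/m; f=.1/m
            if abs(v)<1e-3 and abs(a)<f: v=0
            else:
                v+=(a-np.sign(v if abs(v)>1e-3 else a)*f-.4*v/m)*dt
            c+=v*dt
        out.append((k+1,round(w,3),round(s,4),round(p,4),round(c,4),round(v,3)))
    if verbose: 
        for o in out: print(*o)
    return out[-1]
E
python3 - <<'E'
from sim import *
rows=[(-1,14),(-1,11),(0,9),(0,9),(0,8),(6,0),(12,0),(26,-1),(26,-1),(16,-1)]
for m in(2.4,3,3.7): print(m); sim(rows,-.1825,.2537,-.1283,0,m)
E
```

```text
2.4
1 -0.183 -0.0548 0 -0.1283 0
2 -0.184 -0.0557 0 -0.1283 0
3 -0.184 -0.0561 0.0016 -0.1283 0
4 -0.184 -0.0563 0.0107 -0.1282 0.004
5 -0.184 -0.0572 0.019 -0.1273 0.019
6 -0.181 -0.0562 0.0225 -0.1247 0.042
7 -0.172 -0.0515 0.0234 -0.1202 0.066
8 -0.152 -0.0379 0.0242 -0.1139 0.085
9 -0.127 -0.0202 0.0243 -0.1063 0.096
10 -0.107 -0.0082 0.0237 -0.0983 0.098
3
1 -0.183 -0.0548 0 -0.1283 0
2 -0.184 -0.0557 0 -0.1283 0
3 -0.184 -0.0561 0.0016 -0.1283 0
4 -0.184 -0.0563 0.0107 -0.1282 0.003
5 -0.184 -0.057 0.019 -0.1275 0.016
6 -0.181 -0.0555 0.0226 -0.1254 0.034
7 -0.172 -0.0499 0.0236 -0.1218 0.052
8 -0.152 -0.035 0.0244 -0.1168 0.067
9 -0.127 -0.0156 0.0245 -0.1109 0.074
10 -0.107 -0.0018 0.0238 -0.1047 0.074
3.7
1 -0.183 -0.0548 0 -0.1283 0
2 -0.184 -0.0557 0 -0.1283 0
3 -0.184 -0.0561 0.0016 -0.1283 0
4 -0.184 -0.0563 0.0107 -0.1282 0.003
5 -0.184 -0.0569 0.019 -0.1276 0.013
6 -0.181 -0.055 0.0226 -0.126 0.027
7 -0.172 -0.0486 0.0237 -0.1231 0.042
8 -0.152 -0.0328 0.0246 -0.119 0.054
9 -0.127 -0.0122 0.0246 -0.1143 0.059
10 -0.107 0.0029 0.0238 -0.1094 0.058
```

Request:
{"name": "servo_tool", "arguments": {"steps": [[[0, 0.03, 0.35], 0], [[0, 0.02, 0.28], 0], [[0, 0, 0.22], 0], [[0, 0, 0.22], 0], [[0, 0, 0.2], 0], [[0, -0.15, 0], 0], [[0, -0.25, 0], 0], [[0, -0.35, 0], 0]]}}

```text
time_s: 6.58
position: [0.6034, -0.1304, 0.2055]
tool_rot: [0.999, 0.042, 0.0, 0.0]
force: [-0.6, -0.8, 3.4]
gripper_width: 0.0296
gripper_force: 40.0
```

```bash
python3 -c "
from m import *
look();look()"
```

```text
t 6.583 c -0.1088 wid 0.199 n 1205 ztop 0.1449 | now 6.633 w -0.1507 x -0.0003 z 0.2056 F 1.38 2.81 yaw 4.95
t 6.633 c -0.1037 wid 0.1984 n 1203 ztop 0.1454 | now 6.683 w -0.1516 x -0.0003 z 0.2056 F 0.44 1.99 yaw 5.02
```

```bash
python3 - <<'E'
from sim import *
for m in(2.4,3): print(m);sim([(30,0),(26,0),(18,0),(12,0)],-.151,.2056,-.098,.115,m)
E
```

```text
2.4
1 -0.133 -0.0456 0.0212 -0.0877 0.133
2 -0.107 -0.031 0.0224 -0.076 0.146
3 -0.086 -0.0222 0.0229 -0.0636 0.153
4 -0.071 -0.0202 0.023 -0.0506 0.158
3
1 -0.133 -0.0454 0.0212 -0.0878 0.129
2 -0.107 -0.0305 0.0224 -0.0766 0.14
3 -0.086 -0.021 0.0229 -0.0648 0.145
4 -0.071 -0.0184 0.023 -0.0525 0.149
```

Request:
{"name": "servo_tool", "arguments": {"steps": [[[0, -0.8, 0], 0], [[0, -0.9, 0], 0], [[0, -0.75, 0], 0], [[0, -0.5, 0], 0]]}}

```text
time_s: 7.02
position: [0.5936, -0.0094, 0.2058]
tool_rot: [0.999, 0.044, 0.001, -0.001]
force: [0.2, 0.7, 4.0]
gripper_width: 0.0297
gripper_force: 40.0
```

```bash
python3 -c "
from m import *
look();look()"
```

```text
t 7.017 c -0.0453 wid 0.1979 n 1109 ztop 0.1434 | now 7.067 w -0.03 x 0.0002 z 0.206 F 3.22 3.41 yaw 5.11
t 7.067 c -0.036 wid 0.1994 n 1090 ztop 0.1434 | now 7.117 w -0.0323 x 0.0002 z 0.2059 F 0.95 4.3 yaw 5.16
```

```bash
python3 - <<'E'
from sim import *
for m in(2.4,2.8): 
  for v in(.155,.185):
    print(m,v);sim([(40,0),(40,0),(20,0),(8,0),(2,0),(-12,0),(-20,0),(-20,0)],-.0315,.206,-.028,v,m)
E
```

```text
2.4 0.155
1 -0.008 0.0075 0.0229 -0.0153 0.15
2 0.03 0.0336 0.0218 -0.0034 0.134
3 0.058 0.0514 0.0202 0.0067 0.109
4 0.072 0.0575 0.0195 0.0145 0.08
5 0.077 0.0572 0.0195 0.0199 0.051
6 0.071 0.0483 0.0205 0.023 0.023
7 0.055 0.0314 0.022 0.024 0.001
8 0.036 0.0122 0.0228 0.0237 -0.006
2.4 0.185
1 -0.008 0.005 0.023 -0.0128 0.18
2 0.03 0.0286 0.0221 0.0016 0.166
3 0.058 0.0437 0.021 0.0144 0.143
4 0.072 0.0469 0.0207 0.0252 0.116
5 0.077 0.0435 0.021 0.0337 0.09
6 0.071 0.0311 0.022 0.0402 0.068
7 0.055 0.0102 0.0229 0.0452 0.053
8 0.036 -0.0135 0.0228 0.0494 0.05
2.8 0.155
1 -0.008 0.0074 0.0229 -0.0153 0.15
2 0.03 0.0334 0.0218 -0.0033 0.137
3 0.058 0.0509 0.0202 0.0072 0.116
4 0.072 0.0562 0.0196 0.0158 0.091
5 0.077 0.0549 0.0198 0.0223 0.066
6 0.071 0.0445 0.0209 0.0268 0.043
7 0.055 0.0257 0.0223 0.0296 0.025
8 0.036 0.0046 0.023 0.0313 0.016
2.8 0.185
1 -0.008 0.005 0.023 -0.0128 0.181
2 0.03 0.0284 0.0221 0.0018 0.169
3 0.058 0.0432 0.021 0.0149 0.149
4 0.072 0.0457 0.0208 0.0264 0.126
5 0.077 0.0413 0.0212 0.0359 0.105
6 0.071 0.0276 0.0222 0.0438 0.086
7 0.055 0.005 0.023 0.0504 0.075
8 0.036 -0.0206 0.0225 0.0565 0.075
```

Send 4 rows, a little further, then look.

Request:
{"name": "servo_tool", "arguments": {"steps": [[[0, -1, 0], 0], [[0, -1, 0], 0], [[0, -0.55, 0], 0], [[0, -0.25, 0], 0]]}}

```text
time_s: 7.45
position: [0.5845, 0.1022, 0.2057]
tool_rot: [0.999, 0.044, 0.002, -0.001]
force: [1.0, 0.9, 3.6]
gripper_width: 0.0293
gripper_force: 40.0
```

```bash
python3 -c "
from m import *
look();look()"
```

```text
t 7.45 c 0.0208 wid 0.1979 n 1018 ztop 0.1463 | now 7.5 w 0.0791 x 0.0007 z 0.2056 F 2.31 3.15 yaw 5.08
t 7.5 c 0.0266 wid 0.1996 n 1003 ztop 0.1458 | now 7.55 w 0.0772 x 0.0007 z 0.2055 F -0.36 3.95 yaw 5.06
```

```bash
python3 - <<'E'
from sim import *
for m in(2.4,2.8): 
  for v in(.075,.09,.105):
    print(m,v);sim([(2,0),(0,0),(-8,0),(-12,0),(-8,0),(0,0)],.078,.2056,.0315,v,m)
E
```

```text
2.4 0.075
1 0.079 0.0426 0.0215 0.0367 0.05
2 0.08 0.0401 0.0217 0.0398 0.026
3 0.075 0.0343 0.0222 0.041 0.004
4 0.065 0.0245 0.0228 0.0408 -0.008
5 0.056 0.0161 0.0231 0.0398 -0.015
6 0.052 0.014 0.0232 0.0385 -0.018
2.4 0.09
1 0.079 0.0413 0.0216 0.0379 0.065
2 0.08 0.0376 0.0219 0.0423 0.042
3 0.075 0.0304 0.0224 0.0449 0.021
4 0.065 0.0194 0.023 0.0459 0.005
5 0.056 0.01 0.0233 0.046 -0.001
6 0.052 0.0067 0.0234 0.0458 -0.002
2.4 0.105
1 0.079 0.0401 0.0217 0.0391 0.08
2 0.08 0.0351 0.0221 0.0448 0.057
3 0.075 0.0266 0.0226 0.0487 0.038
4 0.065 0.0142 0.0232 0.0512 0.024
5 0.056 0.0032 0.0234 0.0528 0.016
6 0.052 -0.0014 0.0234 0.0539 0.012
2.8 0.075
1 0.079 0.0424 0.0215 0.0368 0.053
2 0.08 0.0395 0.0217 0.0404 0.033
3 0.075 0.033 0.0222 0.0424 0.015
4 0.065 0.0224 0.0229 0.0429 0.0
5 0.056 0.0132 0.0232 0.0427 -0.004
6 0.052 0.0102 0.0233 0.0423 -0.006
2.8 0.09
1 0.079 0.0412 0.0216 0.0381 0.068
2 0.08 0.0371 0.0219 0.0429 0.049
3 0.075 0.0291 0.0225 0.0462 0.031
4 0.065 0.0172 0.0231 0.0482 0.018
5 0.056 0.0067 0.0234 0.0493 0.01
6 0.052 0.0026 0.0234 0.0499 0.005
2.8 0.105
1 0.079 0.04 0.0217 0.0393 0.084
2 0.08 0.0346 0.0221 0.0454 0.064
3 0.075 0.0253 0.0227 0.05 0.048
4 0.065 0.0119 0.0232 0.0534 0.036
5 0.056 -0.0002 0.0234 0.0562 0.03
6 0.052 -0.0061 0.0234 0.0586 0.029
```

Request:
{"name": "servo_tool", "arguments": {"steps": [[[0, -0.05, 0], 0], [[0, 0, 0], 0], [[0, 0.2, 0], 0]]}}

```text
time_s: 7.8
position: [0.5852, 0.0926, 0.2051]
tool_rot: [0.999, 0.043, 0.001, -0.0]
force: [2.0, 0.6, 4.4]
gripper_width: 0.03
gripper_force: 40.0
```

```bash
python3 -c "
from m import *
look();look()"
```

```text
t 7.8 c 0.0373 wid 0.1992 n 981 ztop 0.1433 | now 7.85 w 0.0667 x 0.0006 z 0.205 F -1.08 3.27 yaw 4.83
t 7.85 c 0.0364 wid 0.1988 n 984 ztop 0.1432 | now 7.9 w 0.067 x 0.0005 z 0.2049 F -0.04 3.55 yaw 4.78
```

```bash
python3 - <<'E'
from sim import *
for m in(1.9,2.5): 
  for v in(-.02,-.035):
    print(m,v);sim([(-28,0),(-26,0),(-2,0),(6,0),(8,0),(4,0)],.067,.2052,.0353,v,m)
E
```

```text
1.9 -0.02
1 0.051 0.0174 0.0235 0.0331 -0.032
2 0.025 -0.0052 0.0238 0.0303 -0.031
3 0.013 -0.015 0.0236 0.0283 -0.019
4 0.015 -0.0125 0.0236 0.0273 -0.005
5 0.021 -0.0058 0.0238 0.0272 0
6 0.027 -0.0003 0.0238 0.0272 0
1.9 -0.035
1 0.051 0.0187 0.0234 0.0318 -0.047
2 0.025 -0.0027 0.0238 0.0278 -0.047
3 0.013 -0.011 0.0237 0.0243 -0.036
4 0.015 -0.007 0.0237 0.0218 -0.025
5 0.021 0.0014 0.0238 0.02 -0.018
6 0.027 0.0083 0.0237 0.0186 -0.017
2.5 -0.02
1 0.051 0.0173 0.0235 0.0332 -0.029
2 0.025 -0.0056 0.0238 0.0307 -0.028
3 0.013 -0.0155 0.0235 0.0288 -0.019
4 0.015 -0.0129 0.0236 0.0277 -0.008
5 0.021 -0.006 0.0238 0.0274 0
6 0.027 -0.0005 0.0238 0.0274 0
2.5 -0.035
1 0.051 0.0185 0.0234 0.032 -0.044
2 0.025 -0.0031 0.0238 0.0282 -0.044
3 0.013 -0.0116 0.0237 0.0249 -0.036
4 0.015 -0.0075 0.0237 0.0223 -0.027
5 0.021 0.0011 0.0238 0.0203 -0.022
6 0.027 0.0083 0.0237 0.0186 -0.021
```

Go further right: −36, −28, 0; total w ≈ 0.003.

Request:
{"name": "servo_tool", "arguments": {"steps": [[[0, 0.9, 0], 0], [[0, 0.7, 0], 0], [[0, 0, 0], 0]]}}

```text
time_s: 8.15
position: [0.5904, 0.023, 0.2046]
tool_rot: [0.999, 0.04, 0.0, 0.002]
force: [2.2, -1.1, 3.6]
gripper_width: 0.0298
gripper_force: 39.9
```

```bash
python3 -c "
from m import *
look();look()"
```

```text
t 8.15 c 0.0251 wid 0.2005 n 1013 ztop 0.1427 | now 8.2 w 0.0014 x -0.0002 z 0.2046 F 0.3 4.9 yaw 4.62
t 8.2 c 0.0237 wid 0.1993 n 1010 ztop 0.1425 | now 8.25 w 0.003 x -0.0002 z 0.2047 F -0.77 4.73 yaw 4.68
```

```bash
python3 - <<'E'
from sim import *
for m in(2.,2.5): 
  for v in(-.012,-.025):
    print(m,v);sim([(0,0),(0,0),(0,0),(6,0),(10,0),(8,0),(8,0)],.002,.2047,.0225,v,m)
E
```

```text
2.0 -0.012
1 0.002 -0.0202 0.0239 0.0222 0.002
2 0.002 -0.0207 0.0238 0.0227 0.011
3 0.002 -0.022 0.0238 0.024 0.02
4 0.006 -0.0205 0.0239 0.026 0.029
5 0.014 -0.0151 0.0241 0.0287 0.036
6 0.022 -0.0096 0.0242 0.0318 0.039
7 0.03 -0.0047 0.0243 0.035 0.038
2.0 -0.025
1 0.002 -0.0192 0.0239 0.0211 -0.008
2 0.002 -0.019 0.0239 0.021 0.004
3 0.002 -0.0197 0.0239 0.0217 0.011
4 0.006 -0.0174 0.024 0.0229 0.019
5 0.014 -0.0112 0.0242 0.0248 0.024
6 0.022 -0.0046 0.0243 0.0268 0.024
7 0.03 0.0016 0.0243 0.0287 0.021
2.5 -0.012
1 0.002 -0.0201 0.0239 0.0221 0.0
2 0.002 -0.0204 0.0239 0.0224 0.007
3 0.002 -0.0213 0.0238 0.0233 0.014
4 0.006 -0.0192 0.0239 0.0247 0.021
5 0.014 -0.0131 0.0241 0.0267 0.026
6 0.022 -0.0067 0.0243 0.0289 0.027
7 0.03 -0.0009 0.0243 0.0311 0.025
2.5 -0.025
1 0.002 -0.019 0.0239 0.021 -0.011
2 0.002 -0.0186 0.0239 0.0206 0.0
3 0.002 -0.0188 0.0239 0.0209 0.006
4 0.006 -0.0161 0.024 0.0216 0.012
5 0.014 -0.0092 0.0242 0.0228 0.015
6 0.022 -0.0018 0.0243 0.024 0.014
7 0.03 0.0052 0.0243 0.025 0.01
```

Request:
{"name": "servo_tool", "arguments": {"steps": [[[0, 0, 0], 0], [[0, 0, 0], 0], [[0, 0, 0], 0], [[0, -0.15, 0], 0]]}}

```text
time_s: 8.58
position: [0.5894, 0.0349, 0.2047]
tool_rot: [0.999, 0.043, 0.0, 0.0]
force: [2.9, -0.2, 4.5]
gripper_width: 0.0299
gripper_force: 40.0
```

```bash
python3 -c "
from m import *
look();look()"
```

```text
t 8.583 c 0.0273 wid 0.1985 n 994 ztop 0.1423 | now 8.633 w 0.0131 x -0.0002 z 0.2048 F 0.39 4.28 yaw 4.93
t 8.633 c 0.0289 wid 0.1988 n 993 ztop 0.1425 | now 8.683 w 0.0129 x -0.0002 z 0.2047 F 0.13 4.59 yaw 4.97
```

Request:
{"name": "servo_tool", "arguments": {"steps": [[[0, -0.35, 0], 0], [[0, -0.3, 0], 0], [[0, -0.15, 0], 0], [[0, -0.05, 0], 0]]}}

```text
time_s: 9.02
position: [0.5863, 0.071, 0.2048]
tool_rot: [0.999, 0.044, 0.0, -0.0]
force: [4.3, 0.2, 4.1]
gripper_width: 0.03
gripper_force: 40.0
```

```bash
python3 -c "
from m import *
look();look()"
```

```text
t 9.017 c 0.0457 wid 0.1994 n 976 ztop 0.1422 | now 9.067 w 0.0472 x -0.0001 z 0.2048 F 0.44 4.91 yaw 5.01
t 9.067 c 0.0482 wid 0.1998 n 968 ztop 0.1423 | now 9.117 w 0.0463 x -0.0001 z 0.2048 F 0.5 4.22 yaw 4.98
```

Request:
{"name": "servo_tool", "arguments": {"steps": [[[0, -0.45, 0], 0], [[0, -0.1, 0], 0], [[0, 0.1, 0], 0], [[0, 0.1, 0], 0]]}}

```text
time_s: 9.45
position: [0.5852, 0.0826, 0.2047]
tool_rot: [0.999, 0.043, -0.0, 0.0]
force: [3.5, 0.4, 4.9]
gripper_width: 0.0298
gripper_force: 40.0
```

```bash
python3 -c "
from m import *
look();look()"
```

```text
t 9.45 c 0.0584 wid 0.1988 n 957 ztop 0.1418 | now 9.5 w 0.0578 x -0.0003 z 0.2046 F 0.09 5.34 yaw 4.89
t 9.5 c 0.0588 wid 0.1993 n 960 ztop 0.1419 | now 9.55 w 0.0579 x -0.0003 z 0.2046 F -0.15 3.85 yaw 4.84
```

Request:
{"name": "servo_tool", "arguments": {"steps": [[[0, -0.05, 0], 0], [[0, 0, 0], 0], [[0, 0, 0], 0], [[0, 0, 0], 0]]}}

```text
time_s: 9.88
position: [0.585, 0.0847, 0.2046]
tool_rot: [0.999, 0.043, -0.0, 0.0]
force: [2.6, 0.5, 4.5]
gripper_width: 0.0293
gripper_force: 40.0
```

```bash
python3 -c "
from m import *
look();look()"
```

```text
t 9.883 c 0.0603 wid 0.1997 n 960 ztop 0.1419 | now 9.933 w 0.0613 x -0.0003 z 0.2046 F -0.33 4.43 yaw 4.89
t 9.933 c 0.0603 wid 0.1996 n 959 ztop 0.1417 | now 9.983 w 0.0613 x -0.0003 z 0.2046 F -0.45 3.65 yaw 4.89
```

Request:
{"name": "servo_tool", "arguments": {"steps": [[[0, 0, 0], 0], [[0, 0, 0], 0], [[0, 0, 0], 0], [[0, 0, 0], 0], [[0, 0, 0], 0]]}}

```text
time_s: 10.4
position: [0.585, 0.0849, 0.2047]
tool_rot: [0.999, 0.043, -0.0, -0.0]
force: [2.0, 0.4, 4.2]
gripper_width: 0.0298
gripper_force: 40.0
```

```bash
python3 -c "
from m import *
look()"
```

```text
t 10.4 c 0.0608 wid 0.2 n 954 ztop 0.1418 | now 10.45 w 0.0614 x -0.0003 z 0.2046 F 0.27 4.45 yaw 4.89
```

Stuck by friction; hold and check.

Request:
{"name": "servo_tool", "arguments": {"steps": [[[0, 0, 0], 0], [[0, 0, 0], 0], [[0, 0, 0], 0], [[0, 0, 0], 0], [[0, 0, 0], 0], [[0, 0, 0], 0], [[0, 0, 0], 0], [[0, 0, 0], 0]]}}

```text
time_s: 11.12
position: [0.585, 0.0849, 0.2046]
tool_rot: [0.999, 0.043, -0.0, -0.0]
force: [2.2, -0.4, 4.4]
gripper_width: 0.0295
gripper_force: 40.0
```

```bash
python3 -c "
from m import *
look()"
```

```text
t 11.117 c 0.0609 wid 0.2003 n 959 ztop 0.142 | now 11.167 w 0.0614 x -0.0002 z 0.2046 F -0.25 4.51 yaw 4.89
```

Request:
{"name": "servo_tool", "arguments": {"steps": [[[0, 0, 0], 0], [[0, 0, 0], 0], [[0, 0, 0], 0], [[0, 0, 0], 0], [[0, 0, 0], 0], [[0, 0, 0], 0], [[0, 0, 0], 0], [[0, 0, 0], 0], [[0, 0, 0], 0], [[0, 0, 0], 0]]}}

```text
time_s: 12.0
position: [0.585, 0.0849, 0.2046]
tool_rot: [0.999, 0.043, -0.0, -0.0]
force: [2.0, 0.0, 4.2]
gripper_width: 0.0297
gripper_force: 40.0
```

```bash
python3 - <<'E'
from m import *
im,d=look(); cv2.imwrite('pics/s3.png',cv2.resize(im[100:320,220:490,::-1],None,fx=2.5,fy=2.5))
P=cloud('scene',d);xy=P[...,:2]-CS;x=xy@U;y=xy@V;Z=P[...,2]
m=(d>0)&(x>.06)&(x<.12)&(abs(y-.048)<.03)&(Z>.135)&(Z<.175);print('finger y',np.percentile(y[m],[1,50,99]),'x',np.percentile(x[m],[1,99]),m.sum())
E
```

```text
t 12.0 c 0.0606 wid 0.2 n 954 ztop 0.1417 | now 12.05 w 0.0614 x -0.0002 z 0.2047 F 0.32 4.44 yaw 4.89
finger y [0.04171007 0.04673442 0.05598188] x [0.06799365 0.10988199] 99
```

View pics/s3.png

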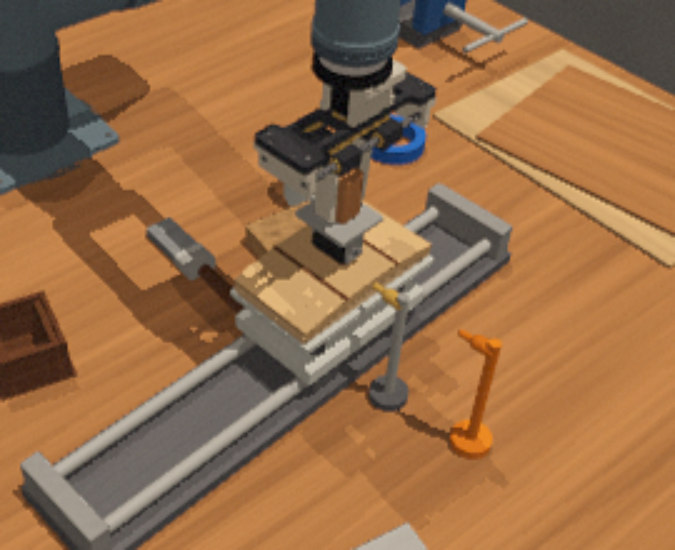

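Request:
{"name": "servo_tool", "arguments": {"steps": [[[0, 0, 0], 0], [[0, 0, 0], 0], [[0, 0, 0], 0], [[0, 0, 0], 0], [[0, 0, 0], 0], [[0, 0, 0], 0], [[0, 0, 0], 0], [[0, 0, 0], 0], [[0, 0, 0], 0], [[0, 0, 0], 0]]}}

```text
time_s: 12.88
position: [0.585, 0.0848, 0.2046]
tool_rot: [0.999, 0.043, -0.0, -0.0]
force: [1.3, 0.1, 3.7]
gripper_width: 0.0301
gripper_force: 40.0
```

```bash
python3 -c "
from m import *
look()"
```

```text
t 12.883 c 0.0602 wid 0.1992 n 960 ztop 0.142 | now 12.933 w 0.0614 x -0.0002 z 0.2047 F 0.69 4.49 yaw 4.89
```

Request:
{"name": "servo_tool", "arguments": {"steps": [[[0, 0, 0], 0], [[0, 0, 0], 0], [[0, 0, 0], 0], [[0, 0, 0], 0], [[0, 0, 0], 0], [[0, 0, 0], 0], [[0, 0, 0], 0], [[0, 0, 0], 0], [[0, 0, 0], 0], [[0, 0, 0], 0]]}}

```text
time_s: 13.77
position: [0.585, 0.0848, 0.2047]
tool_rot: [0.999, 0.043, 0.0, -0.0]
force: [1.5, -0.0, 4.8]
gripper_width: 0.0295
gripper_force: 40.0
```

```bash
python3 -c "
from m import *
look()"
```

```text
t 13.767 c 0.06 wid 0.1989 n 956 ztop 0.1419 | now 13.817 w 0.0614 x -0.0002 z 0.2047 F -0.41 4.3 yaw 4.89
```

Request:
{"name": "servo_tool", "arguments": {"steps": [[[0, 0, 0], 0], [[0, 0, 0], 0], [[0, 0, 0], 0], [[0, 0, 0], 0], [[0, 0, 0], 0], [[0, 0, 0], 0], [[0, 0, 0], 0], [[0, 0, 0], 0], [[0, 0, 0], 0], [[0, 0, 0], 0]]}}

```text
time_s: 14.65
position: [0.585, 0.0849, 0.2047]
tool_rot: [0.999, 0.043, 0.0, -0.0]
force: [1.5, 0.4, 3.8]
gripper_width: 0.0298
gripper_force: 40.0
```

```bash
python3 -c "
from m import *
look()"
```

```text
t 14.65 c 0.0596 wid 0.1976 n 958 ztop 0.1419 | now 14.7 w 0.0614 x -0.0002 z 0.2046 F 0.63 3.77 yaw 4.89
```

Over five seconds at rest; lift straight up.

Request:
{"name": "servo_tool", "arguments": {"steps": [[[0, 0, -0.3], 0], [[0, 0, -0.5], 0], [[0, 0, -0.6], 0], [[0, 0, -0.5], 0], [[0, 0, -0.5], 0], [[0, 0, -0.2], 0], [[0, 0, 0], 0], [[0, 0, 0], 0]]}}

```text
time_s: 15.37
position: [0.5842, 0.0849, 0.307]
tool_rot: [0.999, 0.043, -0.001, -0.0]
force: [0.7, -0.6, -3.8]
gripper_width: 0.0299
gripper_force: 39.9
```

```bash
python3 -c "
from m import *
look();look();s=read_state();print(s['gripper_force'],s['gripper_width'])"
```

```text
t 15.367 c 0.0602 wid 0.1993 n 984 ztop 0.1656 | now 15.417 w 0.0615 x -0.0013 z 0.3065 F -0.13 -3.51 yaw 4.89
t 15.417 c 0.0596 wid 0.1977 n 981 ztop 0.1655 | now 15.467 w 0.0615 x -0.0013 z 0.3063 F -0.05 -2.84 yaw 4.89
39.94982063770294 0.029601845397830336
```

```bash
python3 -c "
from m import *
print(finish_job())"
```

```text
the job is handed in; nothing more can be done
None
```

The job is handed in, with no verdict returned: the roller crossed from outside the right strip to outside the left, the carriage sat balanced about 12 mm left of the pointer at about 7 N for just under five seconds, and it stayed at rest there after the lift, with the roller held about 77 mm above the crown.

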